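# Set up a plaster gang mould under the filling funnel

## Robot

A 6-joint arm with a two-finger parallel gripper is mounted at the origin on the work surface. World frame = base frame: x ahead of the robot, y to its left, z up, the work surface at z = 0. Lengths are in m, angles in rad, forces in N, time in s.
With the tool pointing down it reaches from about 0.375 to 0.975 m from the base axis. Payload 3.8 kg.
Tool frame: the origin (TCP) lies midway between the tips of the shut fingers; the grasp point (between the pads) lies 19 mm behind it (env.hold_point_z is the distance from the TCP to the grasp point, in m); z points along the fingers, y is the line along which they close (so a half turn about z gives the same grasp; the last joint's range is limited). The gripper opens to 88 mm and grips with 3 to 60 N. Pads are 18 mm wide; open, the fingers measure 123 mm over their backs; the gripper's body (75 mm by 187 mm) begins 45 mm behind the grasp point.
Start: joints at [1.15, 0.264, 1.604, -0, 1.274, -0.037], TCP at [0.253, 0.626, 0.239] pointing down, gripper open.
Joint ranges: [-2.63, 2.63], [-0.94, 2.18], [0.31, 2.57], [-1.31, 4.45], [0, 2.66], [-2.55, 2.55]. Speed limits (rad/s): [2.57, 2.57, 3.14, 3.14, 3.14, 3.14].

## Interface

Orientations are given as a 3x3 rotation matrix whose columns are the frame's x, y, z axes.
In Python, from station import env gives the robot as it stands. Calls block until the motion is done:
- env.move_to(position, orientation): joint-space move of the TCP to a pose.
- env.move_l(position, rate=0.15, frame=None, stop_force=None): straight line of the TCP; frame=None keeps the orientation; rate is the mean speed in m/s. With stop_force (N) it stops when the force on the tool has changed by that much, and returns True; else False.
- env.move_joints(angles): joint-space move.
- env.release() and env.grab(f_grip=None): open the fingers fully, or close them until they stop; f_grip is the grip in N (None keeps the last).
- env.pause(seconds).
- env.ik(position, orientation): joint angles nearest the present ones, or None.
- env.camera(name): name is "side" or "top"; returns (picture, depth): 384x512x3 uint8, red, green, blue; 384x512 float32, m along the optical axis (not along the pixel's ray), 0 where there is no reading.
- env.camera_params(name): a dict with "fovy" (degrees; the focal length in pixels is half the picture's height over the tangent of half this angle, whatever the lens; pixels are square), "cx", "cy" (the principal point, pixels), "k1" (the pictures are not rectified: a ray, as slopes to the right and down, at radius r is drawn at 1 + k1 r^2 times it, then the intrinsics apply), "R" (3x3) and "t" (3): a world point X has camera coordinates R X + t. Camera axes: x right, y down, z forward; pixel columns grow to the right and rows downward; lengths in m; the calibration is good to about 2 mm. A picture is of the moment at which its call begins. camera_params takes no time and is no camera call.
A pose or a line that the arm cannot do raises env.Unreachable and nothing moves.
- env.job_done(): hands the job in; it is judged then, once.
Trained networks look in the newest picture that a camera, given by its name, has taken for a name from the list of things; names that differ only in an ending like _2 or _b are one class to them, and where a whole thing is asked for, a point or a joint stands for the part that bears it (a point fixed in the world has none). Each returns a list of dicts, best first, with "p" (0 to 1); they miss things now and then, are a little off and sometimes report something else, mostly with a low value. They report only what shows in the picture. A call takes as long as a camera call.
- env.search_frame(label, camera): "xyz" ([x, y, z] in m, in world coordinates, good to about 4 mm: the middle of the surface that is visible of it).
- env.regions_of(label, camera): "region" (384x512 bool, what is visible of it).
Readings, each from a call of its own:
- env.get_clock(): time.
- env.get_joint_pos(): joint angles.
- env.get_joint_vel(): joint speeds.
- env.get_joint_efforts(): joint torques, N m.
- env.get_position(): TCP position.
- env.get_orientation(): TCP orientation.
- env.get_ft_force(): force on the tool from outside, world axes, zero at the start.
- env.get_moment(): the same for the moment, N m.
- env.get_grip_width(): finger opening in m.
- env.get_grasp_force(): force on a finger pad.
Only numpy, scipy, OpenCV 4.12 (cv2) and the standard library are available. Lean on these libraries where they do the work, as an engineer would, in place of code of your own. Each camera call takes 0.05 s, during which the arm holds its last target. There are 200 camera calls.

## Task

Get the handle mould ready for pouring: swing the filling funnel right out of the way past the fixed plate's end of the clamp bed, then stand the pouring block (the one with the blue pour mouth) on the bed next to the fixed plate and every plaster mould section on the bench after it, upright, broad face to broad face and lined up along the middle of the bed. Slide the clamp plate gently up until the row is shut against the fixed plate with no gaps, and only then swing the funnel back so that its nozzle hangs over the middle of the pour mouth. One of the pieces may get knocked meanwhile, so check the row before leaving it, and leave the jar, the bowl and the plaster hand where they are.

Things in the scene. Friction and masses are not known exactly. Their poses are not given: they have to be found in the camera images.
- clamp: Clamp bed for moulds, fixed to the bench. Origin: bed centre at bench level; y along the bed to its open end, x across it (away from robot). Grey deck 120 mm wide (x), y -200 to 270 mm, top z = 20 mm. Steel fixed plate at the -y end: inner face y = -170 mm, 110 mm wide, top z = 76 mm. The funnel's post (24 mm thick, 200 mm high) stands at x = 190, y = -30 mm.
- jaw (a joint): Sliding steel clamp plate (110 mm wide, z 21 to 75 mm) on a blue carriage, m. 0 = fully open (pressing face at bed y = 170 mm); grows as it slides towards the fixed plate (face at 170 mm minus the value), to 0.28. Slides only along the bed, stays where left (friction about 4 N, plus 1 to 3 N for each plaster piece it pushes).
- jaw_face (a point): Centre of the clamp plate's pressing face, 47 mm above the bench; its axes are those of the bed.
- jaw_grip (a point): Point on the clamp plate's upright black round grip: 24 mm diameter, standing 48 mm behind the pressing face, free from 47 to 125 mm above the bench; the point is 15 mm below its top.
- funnel_arm (a joint): Angle of the funnel's swing arm about its upright post, rad. 0 = pointing across the bed to bed -x (robot side); grows as it swings towards the fixed plate and on past it (bed -y); stops at -0.9 and 1.7. Friction (0.3 N m) holds it where left. Right out of the way from about 1.2. The nozzle is over the seated pouring block's mouth near 0.54.
- funnel_handle (a point): Point on the red upright round handle on top of the swing arm: 18 mm diameter, 120 mm from the post axis, free from 197 to 272 mm above the bench; the point is at 250 mm.
- nozzle (a point): Lower end of the white funnel's nozzle (18 mm wide), 222 mm from the post axis in line with the handle, 135 mm above the bench. The funnel is 94 mm wide at its rim, which is 227 mm above the bench.
- pour_block: Pouring block: off-white plaster, 90 mm (x) by 52 mm (y, between its broad faces) by 54 mm high, about 0.3 kg, with a blue round pour mouth, 40 mm wide and 12 mm high, in the middle of its top. Origin: centre of its underside. Either way round is right. Stands loose on the bench at the start.
- mouth (a point): Centre of the pour mouth's rim, 66 mm above the pouring block's underside.
- section1: Plaster mould section, off-white, 90 mm (x) by 52 mm (y, between its broad faces) by 54 mm high, about 0.28 kg, with the outline of a cup handle on its broad faces. Origin: centre of its underside. All sections are alike, either way round and in any order; one to three are there. Stands loose on the bench at the start.
- section2: Plaster mould section, off-white, 90 mm (x) by 52 mm (y, between its broad faces) by 54 mm high, about 0.28 kg, with the outline of a cup handle on its broad faces. Origin: centre of its underside. All sections are alike, either way round and in any order; one to three are there. Stands loose on the bench at the start.
- section3: Plaster mould section, off-white, 90 mm (x) by 52 mm (y, between its broad faces) by 54 mm high, about 0.28 kg, with the outline of a cup handle on its broad faces. Origin: centre of its underside. All sections are alike, either way round and in any order; one to three are there. Stands loose on the bench at the start.
- jar: Bystander: amber jar, 68 mm wide, 85 mm high; origin under its centre.
- bowl: Bystander: steel bowl, 130 mm wide, 55 mm high; origin under its centre.
- cast_hand: Bystander: white plaster cast of a hand lying flat, about 160 mm long; origin under the palm.

How it is judged:
By the outcome, as a careful person would: the job done as asked, in the order asked, and still so for the second after the job is handed in, with the robot touching nothing.
Of section1, section2, section3 only 1 to 3 are there at a start; the rules pass over those that are not, and their reading is None.
At some moment in a run one of pour_block, section1, section2, section3 may be knocked a few centimetres aside while the robot is not near it.
It also fails if it takes over 210 s, if anything falls off the work surface, if the arm or the gripper's body presses on something with over 40 N, if the wrist force passes 120 N, or if a joint passes its speed limit or range.

## Working session

There is one attempt and no reset: what is moved stays moved. The work goes in short steps, each a Python script; the robot and the scene stay as the last script left them, time stands still between calls to the robot, and variables do not carry over. Pictures are saved under pics/ and viewed, at most 14 in all, crops included, and the job is handed in when it is done.

```bash
ls; mkdir -p pics
python3 - <<'E'
from station import env
import cv2,numpy as np
for c in("top","side"):
    p,d=env.camera(c); cv2.imwrite(f"pics/{c}0.png",cv2.resize(p[:,:,::-1],(768,576),interpolation=cv2.INTER_CUBIC))
    q=env.camera_params(c); print(c,q)
    for l in("clamp","jaw_grip","jaw_face","funnel_handle","nozzle","pour_block","mouth","section1","jar","bowl","cast_hand"):
        print(l,[(np.round(r["xyz"],3).tolist(),round(r["p"],2)) for r in env.search_frame(l,c)])
print(env.get_clock(),env.get_orientation())
E
```

```text
pics
station.py
top {'fovy': 55.367984892835175, 'cx': 246.42161746364562, 'cy': 186.22664153394734, 'k1': -0.00694338622326917, 'R': array([[-0.01432272, -0.99971353, -0.01917617],
       [-0.99786999,  0.01551171, -0.06336301],
       [ 0.06364232,  0.01822779, -0.9978063 ]]), 't': array([0.11721778, 0.57422846, 1.02241073])}
clamp [([0.47, -0.155, 0.02], 0.77)]
jaw_grip [([0.475, -0.085, 0.043], 0.96)]
jaw_face [([0.472, -0.085, 0.049], 0.71)]
funnel_handle [([0.467, -0.135, 0.202], 0.97)]
nozzle [([0.472, -0.135, 0.206], 0.84)]
pour_block [([0.502, 0.385, 0.05], 0.63)]
mouth [([0.501, 0.387, 0.054], 0.6)]
section1 [([0.382, 0.321, 0.053], 0.96), ([0.437, 0.242, 0.054], 0.82)]
jar [([0.501, 0.386, 0.055], 0.66), ([0.735, -0.025, 0.083], 0.63)]
bowl [([0.786, 0.15, 0.024], 0.63)]
cast_hand [([0.504, 0.387, 0.056], 0.65), ([0.712, 0.37, 0.025], 0.64), ([0.471, -0.137, 0.202], 0.58)]
side {'fovy': 42.76031968234635, 'cx': 255.31926145200273, 'cy': 192.18425834856382, 'k1': -0.18488733577328545, 'R': array([[ 0.89018063, -0.45528287,  0.01720321],
       [-0.35414949, -0.71520949, -0.
[... 203 characters left out ...]
.046], 0.26)]
jaw_grip [([0.427, -0.118, 0.045], 0.64)]
jaw_face [([0.427, -0.119, 0.044], 0.8)]
funnel_handle [([0.475, -0.14, 0.197], 0.56)]
nozzle [([0.477, -0.142, 0.203], 0.66)]
pour_block [([0.497, 0.375, 0.054], 0.89), ([0.427, -0.122, 0.05], 0.64)]
mouth [([0.501, 0.378, 0.053], 0.74), ([0.47, -0.174, 0.024], 0.48)]
section1 [([0.434, 0.228, 0.056], 0.75), ([0.382, 0.312, 0.053], 0.56)]
jar [([0.734, -0.047, 0.067], 0.87)]
bowl [([0.796, 0.168, 0.031], 0.55)]
cast_hand [([0.705, 0.358, 0.02], 0.81), ([0.794, 0.165, 0.03], 0.32)]
1.2 [[-9.27251122e-01  3.74440056e-01 -1.17423274e-05]
 [ 3.74440056e-01  9.27251122e-01  4.09533885e-05]
 [ 2.62226754e-05  3.35772777e-05 -9.99999999e-01]]
```

View pics/top0.png

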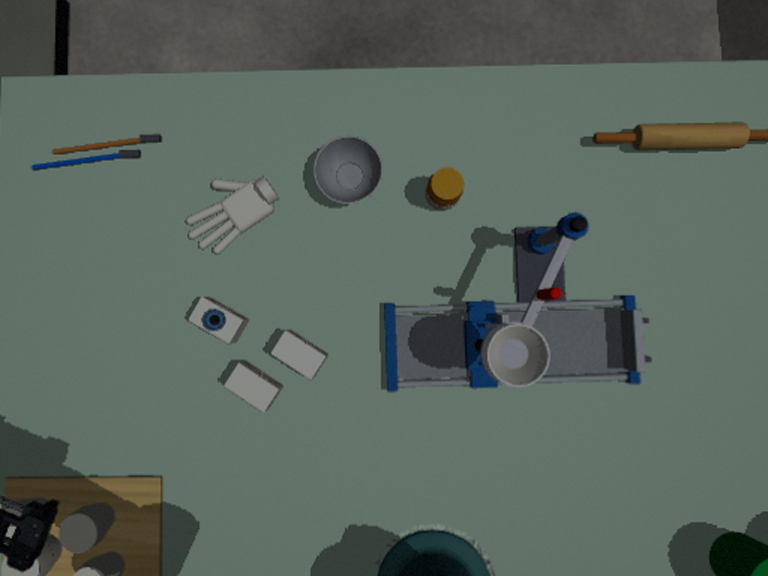

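View pics/side0.png

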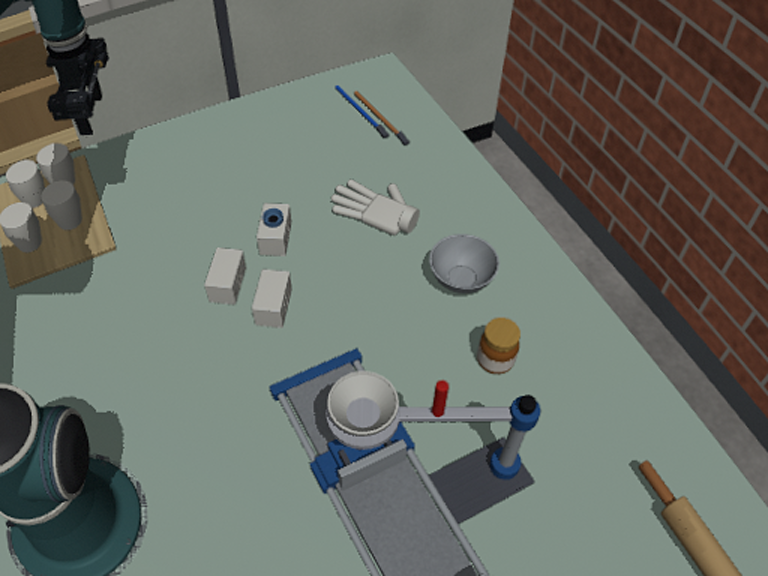

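Top view: the pouring block with its blue mouth is at (217,320) and two sections are at (298,354) and (252,386). The bed spans x 385–640 with its fixed plate on the right (world −y), and the jaw is partly closed at x≈482 under the funnel at (516,353). The red handle is at (551,294) and the post at (573,226). The side view confirms only two sections.

```bash
cat > h.py <<'E'
from station import env
import cv2,numpy as np
def cloud(c):
    p,d=env.camera(c); q=env.camera_params(c)
    f=d.shape[0]/2/np.tan(np.radians(q["fovy"]/2))
    v,u=np.mgrid[:d.shape[0],:d.shape[1]]
    K=np.array([[f,0,q["cx"]],[0,f,q["cy"]],[0,0,1.]])
    s=cv2.undistortPoints(np.stack([u,v],-1).reshape(-1,1,2).astype(float),K,np.array([q["k1"],0,0,0])).reshape(d.shape+(2,))
    C=np.dstack([s*d[...,None],d]); X=(C-q["t"])@q["R"]; X[d==0]=np.nan
    return p,X
def save(p,n): cv2.imwrite(f"pics/{n}.png",cv2.resize(p[:,:,::-1],(768,576),interpolation=cv2.INTER_CUBIC))
def rect(P):
    """centre, (long,short), yaw of the long axis"""
    (c,(w,h),_)=r=cv2.minAreaRect((P[:,:2]*1000).astype(np.float32))
    b=cv2.boxPoints(r); e=max([b[1]-b[0],b[2]-b[1]],key=np.linalg.norm)
    y=np.arctan2(e[1],e[0])%np.pi
    return np.array(c)/1000,(max(w,h),min(w,h)),y
def blocks(c="top",zmin=.03,zmax=.062,lo=0,xlim=(.25,.65),ylim=(-.5,.55)):
    """off-white connected flat tops"""
    p,X=cloud(c); pi=p.astype(int)
    x,y,z=np.moveaxis(X,-1,0)
    m=(z>zmin)&(z<zmax)&(x>xlim[0])&(x<xlim[1])&(y>ylim[0])&(y<ylim[1])
    n,l,s,_=cv2.connectedComponentsWithStats(m.astype(np.uint8),connectivity=4)
    out=[]
    for i in range(1,n):
        if s[i,4]<150: continue
        P=X[l==i]; zt=np.median(P[:,2]); P=P[abs(P[:,2]-zt)<.006]
        out.append((rect(P),zt,p[l==i].mean(0).round(),len(P)))
    return out,p,X
def R(a):
    """tool down, closing axis (tool y) at world yaw a"""
    y=np.array([np.cos(a),np.sin(a),0]); z=np.array([0,0,-1.]); return np.column_stack([np.cross(y,z),y,z])
E
python3 - <<'E'
from h import *
np.set_printoptions(precision=4,suppress=True)
for c in("top","side"):
    o,p,X=blocks(c,.045,.062,ylim=(.15,.55))
    for b in o: print(c,b)
    x,y,z=np.moveaxis(X,-1,0); pi=p.astype(int)
    red=(pi[...,0]>pi[...,1]*3)&(pi[...,0]>90)&(y<.1)&(z>.1)
    P=X[red]; print("red",P.mean(0),P.min(0),P.max(0),P[P[:,2]>P[:,2].max()-.008].mean(0))
    pl=X[(z>.07)&(z<.082)&(y<-.25)&(x<.6)&(x>.35)]
    print("plate",len(pl),rect(pl) if len(pl)>3 else'',np.median(pl[:,2]) if len(pl) else '')
    po=X[(z>.19)&(x>.62)&(x<.75)&(y<-.05)&(y>-.3)]
    if len(po): print("post",rect(po),np.percentile(po[:,2],[1,50,99]))
    fu=X[(z>.215)&(z<.24)&(x<.6)&(x>.35)&(y>-.35)&(y<.0)&~red[...]]
    print("rim",rect(fu),cv2.minEnclosingCircle((fu[:,:2]*1000).astype(np.float32)))
    # deck edges per y slice
    if c=="top":
        m=(z>.012)&(z<.06)&(x>.35)&(x<.53)
        for yy in np.arange(-.34,.11,.04):
            s=X[m&(abs(y-yy)<.004)]
            if len(s): print(round(yy,3),np.percentile(s[:,0],[1,99]),np.median(s[:,2]))
        s=X[m&(abs(x-.44)<.02)]; print("yrange",np.percentile(s[:,1],[.3,99.7]))
E
```

```text
top ((array([0.5037, 0.394 ]), (90.40133666992188, 53.01605987548828), np.float32(1.043838)), np.float64(0.05485506746266869), array([124., 126., 122.]), 446)
top ((array([0.4386, 0.2416]), (90.11508178710938, 52.67368698120117), np.float32(1.0010154)), np.float64(0.05477950065677227), array([131., 133., 131.]), 623)
top ((array([0.3803, 0.3278]), (89.92241668701172, 53.07830047607422), np.float32(0.9786601)), np.float64(0.05489529302841769), array([130., 132., 128.]), 634)
red [ 0.5368 -0.161   0.2732] [ 0.5304 -0.1684  0.27  ] [ 0.5433 -0.154   0.2757] [ 0.5368 -0.161   0.2732]
plate 293 (array([ 0.4554, -0.3674]), (108.66893005371094, 18.831544876098633), np.float32(0.0069882507)) 0.07685237347598335
post (array([ 0.6416, -0.2143]), (42.45243835449219, 42.1649284362793), np.float32(1.582819)) [0.1905 0.2089 0.2301]
rim (array([ 0.4617, -0.1337]), (141.628662109375, 93.64209747314453), np.float32(2.2944422)) ((473.10101318359375, -127.10124206542969), 76.04554748535156)
-0.34 [0.3818 0.526 ] 0.020754465594973806
-0.3 [0.3807 0.5277] 0.02045705321177033
-0.26 [0.3799 0.5284] 0.02024
[... 661 characters left out ...]
6764), array([160., 160., 154.]), 520)
side ((array([0.4391, 0.2403]), (93.27986907958984, 54.63147735595703), np.float32(0.9781009)), np.float64(0.0544901074555825), array([162., 161., 156.]), 551)
red [ 0.5356 -0.1669  0.2485] [ 0.53   -0.1711  0.2006] [ 0.5435 -0.1555  0.278 ] [ 0.5369 -0.1634  0.2736]
plate 4 (array([ 0.5086, -0.3595]), (4.275282382965088, 0.7826521992683411), np.float32(2.699418)) 0.07662998339723465
post (array([ 0.6412, -0.2155]), (43.20738220214844, 40.101890563964844), np.float32(3.1156147)) [0.1919 0.2085 0.2307]
rim (array([ 0.4635, -0.1381]), (147.1393280029297, 93.7639389038086), np.float32(2.2253978)) ((475.362548828125, -131.33639526367188), 78.80470275878906)
```

```bash
cat >> h.py <<'E'
YAW=.017; BO=np.array([.4525,-.188]); POST=np.array([.6415,-.215])
def bed(x,y,z):
    c,s=np.cos(YAW),np.sin(YAW); return np.array([BO[0]+c*x-s*y,BO[1]+s*x+c*y,z])
def hpos(a,r=.118,z=.231):
    w=a+YAW; return np.array([POST[0]-r*np.cos(w),POST[1]-r*np.sin(w),z])
E
python3 - <<'E'
from h import *
F=R(2.07)
for a in(-.486,.5,1.5): print(a,hpos(a),env.ik(hpos(a),F), env.ik(hpos(a,z=.35),F))
h=np.array([.5368,-.162,.231])
up=h+[0,0,.12]
env.move_to([.40,.35,.36],F)
env.move_to(up,F)
env.move_l(h,.1,stop_force=8)
env.grab(15); print("w",env.get_grip_width(),env.get_position())
for a in np.linspace(-.486,1.5,21)[1:]: env.move_l(hpos(a),.1)
print(env.get_ft_force(),env.get_grip_width(),env.get_clock())
env.release()
env.move_l(hpos(1.5,z=.36),.2)
env.move_to([.45,.2,.36],F)
p,X=cloud("top"); save(p,"top1"); np.save("X.npy",X); 
x,y,z=np.moveaxis(X,-1,0)
pi=p.astype(int)
red=(pi[...,0]>pi[...,1]*3)&(pi[...,0]>90)&(y<.1)&(z>.1)
if red.sum(): print("red",X[red].mean(0))
g=X[(z>.115)&(z<.135)&(x>.4)&(x<.52)&(y>-.3)&(y<.1)]; print("grip",len(g),rect(g) if len(g)>3 else '',)
g=X[(z>.07)&(z<.08)&(x>.38)&(x<.53)&(y>-.3)&(y<.1)]; print("jaw",len(g),rect(g) if len(g)>3 else '')
g=X[(z>.07)&(z<.082)&(y<-.33)&(x<.53)&(x>.38)]; print("plate",rect(g))
E
```

```text
-0.486 [ 0.53624155 -0.16166465  0.231     ] [-3.37284086e-01  5.23859452e-02  1.86156857e+00 -4.44089210e-16
  1.22763814e+00 -2.40728409e+00] [-3.37284086e-01 -3.67366821e-03  1.70221730e+00 -4.44089210e-16
  1.44304902e+00 -2.40728409e+00]
0.5 [ 0.5389219  -0.27332438  0.231     ] None None
1.5 [ 0.63515509 -0.33282929  0.231     ] None None
w 0.017471140782288317 [ 0.5359736  -0.16123914  0.23085775]Traceback (most recent call last):
  File "<stdin>", line 10, in <module>
host.Unreachable: the arm cannot follow that straight line within its joint ranges
```

```bash
cat > f.py <<'E'
from h import *
F=R(2.07-np.pi)
print(env.get_position())
print([env.ik(hpos(a),F) is not None for a in np.linspace(-.486,1.5,21)])
p=env.get_position(); p0=p.copy() if hasattr(p,'copy') else list(p)
env.release()
env.move_l(np.array(p)+[0,0,.12],.15)
h=np.array([.5368,-.162,.231]) if env.get_clock()<0 else np.array([p[0],p[1],.231])
env.move_to(h+[0,0,.12],F)
env.move_l(h,.1,stop_force=8)
env.grab(15); print("w",env.get_grip_width(),env.get_position())
q=np.array(h[:2])-POST; a0=np.arctan2(-q[1],-q[0])-YAW; print("a0",a0)
for a in np.linspace(a0,1.5,21)[1:]: env.move_l(hpos(a),.1)
print(env.get_ft_force(),env.get_grip_width(),env.get_clock())
env.release()
env.move_l(hpos(1.5,z=.36),.2)
env.move_to([.45,.2,.36],F)
p,X=cloud("top"); save(p,"top1")
x,y,z=np.moveaxis(X,-1,0)
pi=p.astype(int)
red=(pi[...,0]>pi[...,1]*3)&(pi[...,0]>90)&(y<.1)&(z>.1)
if red.sum(): print("red",X[red].mean(0))
g=X[(z>.115)&(z<.135)&(x>.4)&(x<.52)&(y>-.3)&(y<.1)]; print("grip",len(g),rect(g) if len(g)>3 else '',)
g=X[(z>.07)&(z<.08)&(x>.38)&(x<.53)&(y>-.3)&(y<.1)]; print("jaw",len(g),rect(g) if len(g)>3 else '')
g=X[(z>.07)&(z<.082)&(y<-.33)&(x<.53)&(x>.38)]; print("plate",rect(g))
E
python3 f.py
```

```text
[ 0.52556299 -0.24297285  0.23067463]
[True, True, True, True, True, True, True, True, True, True, True, True, True, True, True, True, True, True, True, True, True]
w 0.017155796834748223 [ 0.52556066 -0.24301378  0.23098658]
a0 0.21975136745685436
[-0.26105981 -0.86861804 -0.73432252] 0.017202832453315112 20.9
red [ 0.63316529 -0.33499878  0.27083132]
grip 73 (array([ 0.45187619, -0.09129852]), (22.198509216308594, 21.37306785583496), np.float32(2.0622625))
jaw 236 (array([ 0.45192511, -0.11014265]), (106.3167495727539, 59.03232192993164), np.float32(3.1410036))
plate (array([ 0.4554046 , -0.36685037]), (108.82872772216797, 17.920265197753906), np.float32(0.02712203))
```

```bash
cat >> h.py <<'E'
FB=R(YAW-np.pi/2)   # closing along the bed
def pick_place(c,yaw,by):
    a=yaw+np.pi/2-np.pi
    g=np.array([*c,.018]); up=np.array([0,0,.2])
    env.move_to(g+up,R(a)); 
    print("contact",env.move_l(g,.15,stop_force=10))
    env.grab(25); print("w",env.get_grip_width())
    env.move_l(g+up,.2)
    t=bed(0,by,.0)
    env.move_to(t+[0,0,.24],FB); env.move_l(t+[0,0,.06],.15)
    s=env.move_l(t+[0,0,.035],.03,stop_force=5); print("down",s,env.get_position(),"w",env.get_grip_width())
    env.release(); env.move_l(t+[0,0,.24],.2)
E
python3 - <<'E'
from h import *
g=np.array([.4519,-.0913,.091])
env.move_to(g+[0,0,.15],FB); print(env.move_l(g,.12,stop_force=10))
env.grab(25); print(env.get_grip_width(),env.get_position())
d=bed(0,.118,0)-bed(0,0,0)
print("stop",env.move_l(g+d,.08,stop_force=25),env.get_position())
env.release(); env.move_l(g+d+[0,0,.2],.2)
env.move_to([.45,.55,.3],FB)
o,p,X=blocks("top",.045,.062,ylim=(.15,.55))
for b in o: print(b[:2])
b=max(o,key=lambda b:b[0][0][0])
pick_place(b[0][0],b[0][2],-.104)
env.move_to([.45,.1,.36],FB)
print(env.get_clock())
o,p,X=blocks("top",.045,.079,ylim=(-.4,.55),xlim=(.36,.55)); save(p,"top1")
for b in o: print(b)
E
```

```text
False
0.023225030022398035 [ 0.45185571 -0.09114388  0.09094708]
stop False [0.44964453 0.02688166 0.09093949]
((array([0.46902206, 0.41348969]), (91.40872192382812, 52.196353912353516), np.float32(1.0470605)), np.float64(0.05530729638291762))
((array([0.43829468, 0.24176926]), (89.81754302978516, 52.329837799072266), np.float32(0.98016375)), np.float64(0.05497884062530291))
((array([0.38037442, 0.32747791]), (89.68620300292969, 52.834716796875), np.float32(0.97502613)), np.float64(0.054953319280338093))
contact False
w 0.05145189098090466
down True [ 0.45389231 -0.2916995   0.0379524 ] w 0.051841970210982795
46.5167
((array([ 0.45527029, -0.36637231]), (109.19749450683594, 18.898944854736328), np.float32(0.034843713)), np.float64(0.07354314543204837), array([77., 82., 85.]), 283)
((array([0.48236243, 0.02062267]), (64.72389221191406, 30.708038330078125), np.float32(1.776487)), np.float64(0.049562925654060244), array([37., 62., 90.]), 123)
((array([ 0.4535705 , -0.29244843]), (89.41483306884766, 52.63727951049805), np.float32(0.024127027)), np.float64(0.07443017726958903), array([121., 123., 124.]), 466)
((array([0.38598489, 0.33700381]), (67.24610900878906, 53.332679748535156), np.float32(0.97712094)), np.float64(0.05489929717899092), array([143., 145., 141.]), 424)
```

View pics/top1.png

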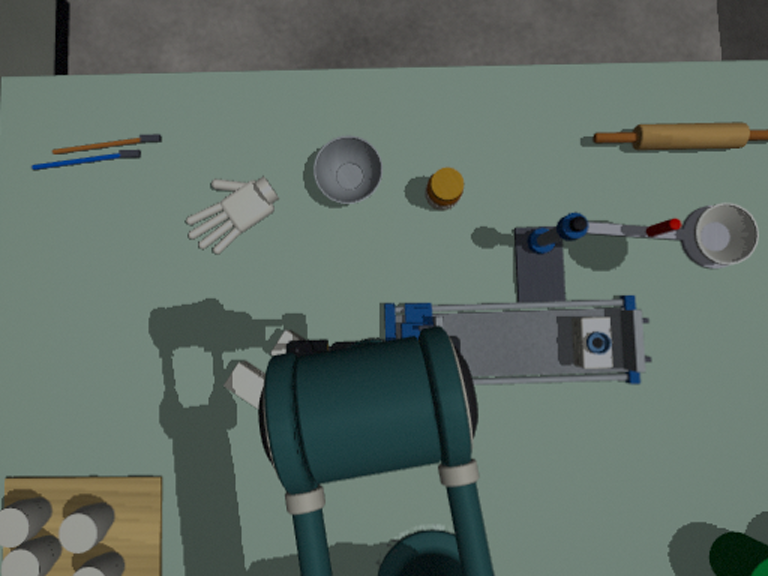

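The picture shows the pouring block upright on the bed at (597,342). The funnel is out past the plate at (720,235) and the jaw is open. The knock moved the pouring block before I picked it up, and I used its remeasured place. Now the sections.

Run:
```python
from h import *
for by in(-.012,.080):
    env.move_to([.45,.55,.3],FB)
    o,p,X=blocks("top",.045,.062,ylim=(.15,.5))
    for b in o: print(b[:2])
    b=max(o,key=lambda b:b[0][0][1])
    pick_place(b[0][0],b[0][2],by)
env.move_to([.45,.55,.3],FB)
print(env.get_clock())
o,p,X=blocks("top",.066,.079,ylim=(-.4,.55),xlim=(.36,.55)); save(p,"top2")
for b in o: print(b)
x,y,z=np.moveaxis(X,-1,0)
g=X[(z>.115)&(z<.135)&(x>.4)&(x<.52)&(y>-.3)&(y<.1)]; print("grip",len(g),rect(g) if len(g)>3 else '')
for yy in np.arange(-.34,.11,.04):
    s=X[(abs(y-yy)<.004)&(z>.012)&(z<.035)&(x>.35)&(x<.53)]
    if len(s): print(round(yy,3),np.percentile(s[:,0],[1,99]))
```

```text
((array([0.43903098, 0.24150485]), (90.05294799804688, 53.04822540283203), np.float32(0.99528235)), np.float64(0.05500878810054314))
((array([0.38047668, 0.32787576]), (90.09184265136719, 52.80195236206055), np.float32(0.98055345)), np.float64(0.054985224903377136))
contact False
w 0.05189697460533137
down True [ 0.45228318 -0.19981103  0.03798679] w 0.05234438966645702
((array([0.43891608, 0.24165529]), (90.1038818359375, 53.111328125), np.float32(0.98293674)), np.float64(0.054791987692369634))
contact False
w 0.05172595841709163
down True [ 0.45071281 -0.10791249  0.03797112] w 0.05174791976769986
73.2
((array([ 0.45538544, -0.36656598]), (109.06198120117188, 18.857807159423828), np.float32(0.04248869)), np.float64(0.07636567955943767), array([86., 91., 94.]), 252)
((array([ 0.4497655 , -0.00434317]), (108.93230438232422, 37.10356521606445), np.float32(3.1220279)), np.float64(0.07501790027740256), array([88., 93., 98.]), 233)
((array([ 0.45344397, -0.29251385]), (87.9636001586914, 54.17943572998047), np.float32(3.1313746)), np.float64(0.07483590219593939), array([117., 119., 121.]), 473)
((array([ 0.4521687 , -0.20060081]), (88.42061614990234, 53.829280853271484), np.float32(0.00084456004)), np.float64(0.07485970863247397), array([129., 130., 133.]), 667)
((array([ 0.45079691, -0.10879848]), (87.76495361328125, 53.522727966308594), np.float32(3.1273437)), np.float64(0.07495913452281187), array([130., 132., 134.]), 666)
grip 68 (array([0.4493125 , 0.02590208]), (20.503768920898438, 20.300779342651367), np.float32(1.5634317))
-0.34 [0.3814526 0.5271957]
-0.3 [0.37895097 0.5278563 ]
-0.26 [0.38013079 0.52842505]
-0.22 [0.38042085 0.52908631]
-0.18 [0.37811601 0.5268513 ]
-0.14 [0.37883273 0.52748711]
-0.1 [0.37590768 0.52520719]
-0.06 [0.3784184  0.52572027]
-0.02 [0.37412399 0.52353748]
0.02 [0.37056341 0.52967645]
0.06 [0.37248388 0.52180487]
```

View pics/top2.png

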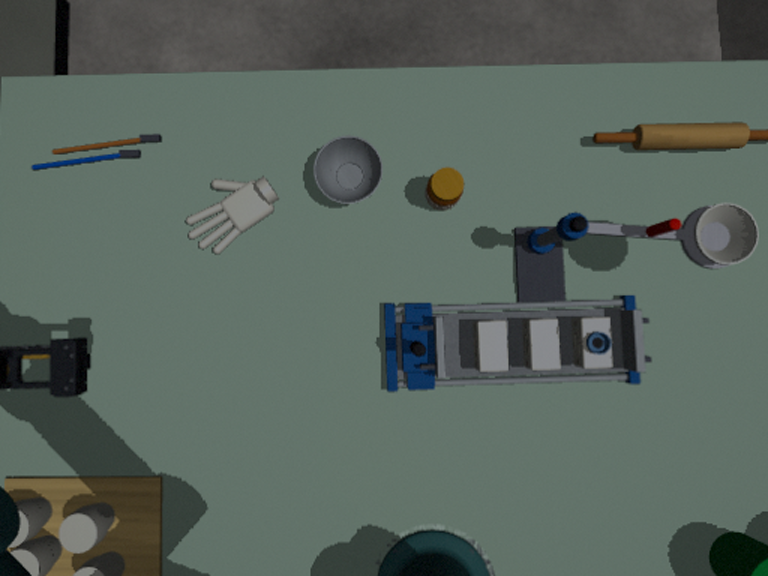

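The row shows at (597,342), (545,343), (493,345), all upright and within about 1 mm of the bed's middle line, and the jaw is open at (440,347). I'm closing it slowly.

Run:
```python
from h import *
g=np.array([.4495,.0265,.091]); u=bed(0,-1,0)-bed(0,0,0)
env.move_to([.45,.1,.36],FB)
env.move_to(g+[0,0,.15],FB); print(env.move_l(g,.12,stop_force=10))
env.grab(30); print(env.get_grip_width()); f0=np.array(env.get_ft_force())
s=0
for s in list(np.arange(.02,.161,.02))+list(np.arange(.162,.192,.0015)):
    env.move_l(g+u*s,.04 if s<=.1605 else .02)
    f=np.array(env.get_ft_force())-f0
    print(round(s,4),f.round(1),np.round(env.get_position()[1],4))
    if abs(f[1])>22: break
env.release(); env.pause(.2)
q=np.array(env.get_position()); env.move_l(q+[0,0,.2],.2)
env.move_to([.45,.55,.3],FB)
print(env.get_clock())
o,p,X=blocks("top",.066,.079,ylim=(-.4,.55),xlim=(.36,.55))
cv2.imwrite("pics/row.png",cv2.resize(p[180:280,240:440,::-1],(800,400),interpolation=cv2.INTER_CUBIC))
for b in o: print(b)
x,y,z=np.moveaxis(X,-1,0)
t=(z>.066)&(z<.09)&(y<-.14)&(y>-.36)
for k in np.arange(-.345,-.17,.026):
    P=X[t&(abs(y-k)<.005)]; P=P[(P[:,0]>.38)&(P[:,0]<.54)]; print(round(k,3),np.percentile(P[:,0],[2,98]).round(4),P[:,2].mean().round(4))
p,X=cloud("side"); save(p,"side1")
```

```text
False
0.02314868927864204
0.02 [ 0.7 -1.  -1.5] 0.0062
0.04 [ 0.6 -1.7 -1.1] -0.0139
0.06 [ 2.7 -0.5 -2. ] -0.0338
0.08 [ 2.3  2.3 -2.2] -0.0532
0.1 [ 3.2  2.1 -2.8] -0.0733
0.12 [ 4.3  3.9 -2.5] -0.0929
0.14 [ 4.5  4.2 -1.8] -0.1129
0.16 [ 4.2  5.9 -0.9] -0.1323
0.162 [ 4.6  7.5 -1.1] -0.134
0.1635 [ 4.5  9.  -1.1] -0.1353
0.165 [5.6 7.6 0.3] -0.1368
0.1665 [ 4.9  7.4 -0.6] -0.1383
0.168 [ 4.7  8.  -1.1] -0.1398
0.1695 [ 4.4  8.4 -1.3] -0.1412
0.171 [ 5.5  7.4 -1. ] -0.1427
0.1725 [ 5.6  7.1 -0.4] -0.1442
0.174 [ 4.7  6.5 -1.3] -0.1458
0.1755 [ 4.6  7.5 -0.8] -0.1473
0.177 [ 4.9  7.1 -1.1] -0.1487
0.1785 [ 4.4  8.2 -1.8] -0.1502
0.18 [ 4.8  7.3 -0.7] -0.1517
0.1815 [ 4.7  8.  -0.8] -0.1532
0.183 [ 4.7 12.1  0.1] -0.1538
0.1845 [ 5.5 17.5  1.7] -0.1538
0.186 [ 6.  24.3  3.4] -0.1539
92.2917
((array([ 0.45366656, -0.26817801]), (214.61990356445312, 109.02332305908203), np.float32(1.5874895)), np.float64(0.07503259712995188), array([117., 120., 123.]), 2268)
-0.345 [0.4138 0.4992] 0.0775
-0.319 [0.4107 0.4969] 0.0769
-0.293 [0.4102 0.4972] 0.0751
-0.267 [0.4105 0.4976] 0.075
-0.241 [0.411 0.498] 0.0749
-0.215 [0.4084 0.4958] 0.0746
-0.189 [0.4007 0.5051] 0.074
```

View pics/row.png

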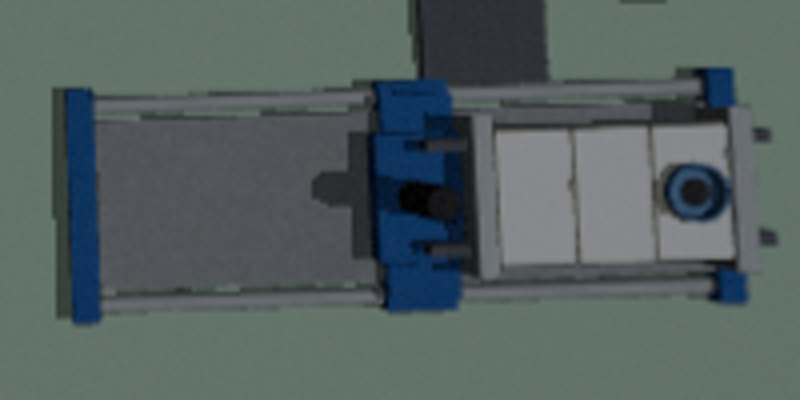

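View pics/side1.png

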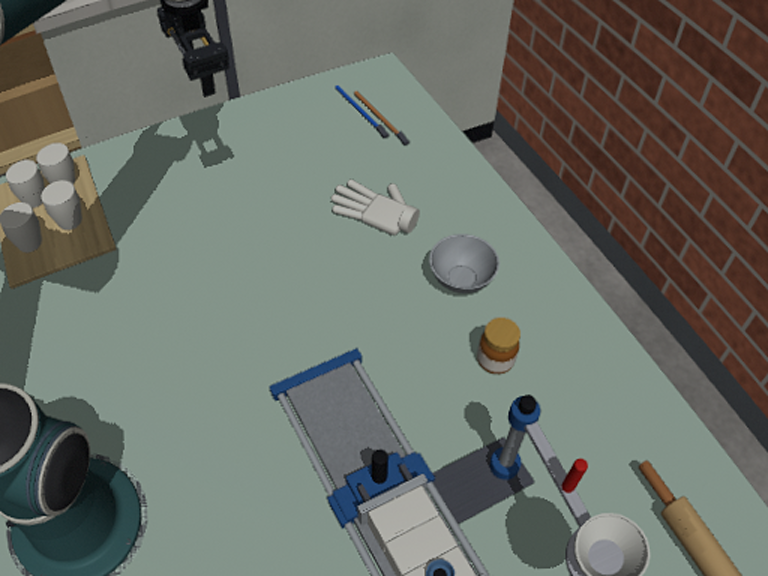

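The row is shut: the three blocks sit face to face between the plates, lined up, with the pour mouth at (695,192) next to the fixed plate in the crop. The side view agrees, and the bystanders are where they were. Next is swinging the funnel back.

Run:
```python
from h import *
F=R(2.07-np.pi)
p,X=cloud("top"); x,y,z=np.moveaxis(X,-1,0); pi=p.astype(int)
m=(pi[...,2]>pi[...,0]*1.4)&(z>.078)&(z<.095)&(y<-.29)&(y>-.37)&(x>.4)&(x<.5); c,r=cv2.minEnclosingCircle((X[m][:,:2]*1000).astype(np.float32)); print("mouth",c,r,m.sum())
env.move_to([.45,.0,.36],F)
env.move_to(hpos(1.5,z=.36),F); print(env.move_l(hpos(1.5),.12,stop_force=8))
env.grab(15); print(env.get_grip_width())
for a in np.linspace(1.5,.541,12)[1:]: env.move_l(hpos(a),.1)
print(env.get_ft_force(),env.get_position())
env.release(); env.move_l(hpos(.541,z=.37),.2)
env.move_to([.45,.2,.36],F); env.move_to([.45,.55,.3],FB)
print(env.get_clock())
for c in("top","side"):
    p,X=cloud(c); save(p,c+"3"); x,y,z=np.moveaxis(X,-1,0); pi=p.astype(int)
    red=(pi[...,0]>pi[...,1]*3)&(pi[...,0]>90)&(y<.1)&(z>.26); print("red",X[red].mean(0))
    m=(z>.222)&(z<.24)&(x>.38)&(x<.515)&(y<-.27)&(y>-.42)
    q,r=cv2.minEnclosingCircle((X[m][:,:2]*1000).astype(np.float32)); print("rim",q,r)
```

```text
mouth (455.7227783203125, -332.2505798339844) 19.930967330932617 105
False
0.017081903842340075
[-4.57332988 -1.27607779 -1.24119096] [ 0.54114321 -0.27715425  0.23094364]
105.9583
red [ 0.54136025 -0.27675836  0.27288101]
rim (454.32476806640625, -330.2790832519531) 47.236602783203125
red [ 0.54097573 -0.28015529  0.27145169]
rim (455.57489013671875, -330.8283386230469) 47.587974548339844
```

View pics/top3.png

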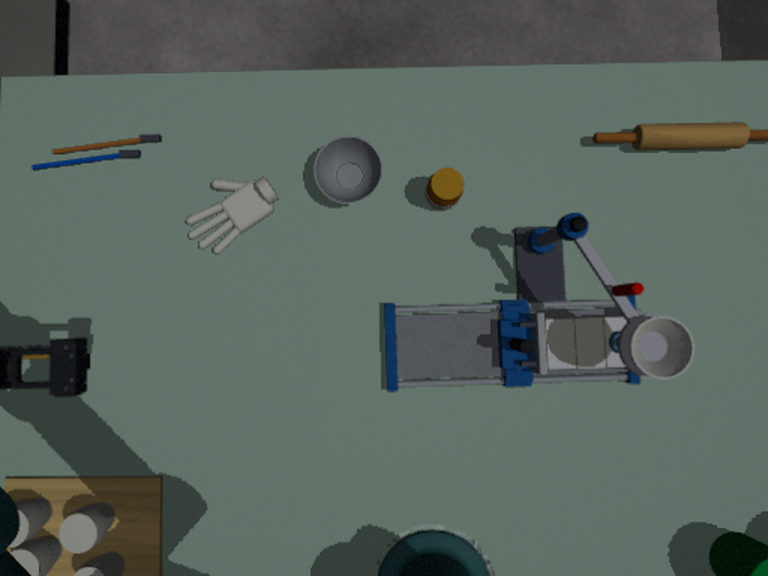

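The funnel rim centre is at (655,347) in the picture, which works out about 2 mm from the mouth centre. The row is still shut, with blocks at (560–630,343).

```bash
python3 -c "
from station import env
print(env.job_done())"
```

```text
the job is handed in; nothing more can be done
None
```

The mould is ready for pouring and handed in: the pouring block and both sections are shut against the fixed plate with no visible gaps, and the funnel hangs about 2 mm off the middle of the pour mouth (rim centre against mouth centre); no verdict came back.

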